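Count along the spice rack and push the tin into its slot

TASK

Put the loose spice tin away without gripping or lifting it: starting at the rack's tall end panel (rounded top, round post at its front edge), run one fingertip (fingers together) along the top rail over the first and the second gap and stop on the third, touching none of the rail beyond. Then push the tin, sliding upright on the table, in through the open front of that third gap until it is fully home against the rack's back wall, and move clear. Leave the tins already in the rack and the other things on the table where they are.

Things in the scene. Friction and masses are not known exactly. Their poses are not given: they have to be found in the camera images.
- rack: fixed white plastic divider rack with six equal gaps, 352 mm long (y), 80 mm deep (x). Origin on the table at the middle; x points from the open front to the back wall, z up. Dividers (4 mm thick, 44 mm high, x from -40 to 40 mm) at y = 0, +-58, +-116 mm and end panels at +-174 mm, so gap centres are at y = +-29, +-87, +-145 mm, each 54 mm wide. No floor: things slide in on the table
- rack_back (a point): middle of the inner face of the rack's back wall, 35 mm behind the rack's origin and 22 mm above the table; the wall is 44 mm high and closes all six gaps. A tin that is home touches it and has its centre 12 mm behind the rack's origin. The rail over the back of the gaps is rigid, its top 50 mm above the table, from 16 to 40 mm behind the rack's origin
- tall_end: the rack's tall end panel, 4 mm thick, 80 mm deep, 90 mm high with a rounded top and a round post (20 mm across, 90 mm high) at its front edge, centred 44 mm in front of the origin; origin on the table under its centre. It may be at either end of the rack (y = +174 or -174 mm in the rack's frame); the gaps are counted from it
- low_end: the rack's other end panel, 4 mm thick, 80 mm deep and only 44 mm high; origin on the table under its centre
- rail_a: metal rail plate over the gap at y = 145 mm of the rack's frame, rigid, 52 mm long (y), 24 mm deep (x), 6 mm thick; origin at the centre of its top face, 50 mm above the table
- rail_b: metal rail plate over the gap at y = 87 mm of the rack's frame, rigid, 52 mm long (y), 24 mm deep (x), 6 mm thick; origin at the centre of its top face, 50 mm above the table
- rail_c: metal rail plate over the gap at y = 29 mm of the rack's frame, rigid, 52 mm long (y), 24 mm deep (x), 6 mm thick; origin at the centre of its top face, 50 mm above the table
- rail_d: metal rail plate over the gap at y = -29 mm of the rack's frame, rigid, 52 mm long (y), 24 mm deep (x), 6 mm thick; origin at the centre of its top face, 50 mm above the table
- rail_e: metal rail plate over the gap at y = -87 mm of the rack's frame, rigid, 52 mm long (y), 24 mm deep (x), 6 mm thick; origin at the centre of its top face, 50 mm above the table
- rail_f: metal rail plate over the gap at y = -145 mm of the rack's frame, rigid, 52 mm long (y), 24 mm deep (x), 6 mm thick; origin at the centre of its top face, 50 mm above the table
- tin_center (a point): the tin to put away: round tin, 46 mm across, 40 mm tall, 100 to 250 g, with a steel body, paper band and black lid; this point is its centre, 20 mm above its underside. It stands upright on the table in front of the rack and slides when pushed low down
- stored_tin1_center (a point): a tin already in the rack, in the gap at y = 87 mm (leave it): round tin, 46 mm across, 40 mm tall, 100 to 250 g, with a steel body, paper band and black lid; this point is its centre, 20 mm above its underside
- stored_tin2_center (a point): a tin already in the rack, in the gap at y = -145 mm (leave it): round tin, 46 mm across, 40 mm tall, 100 to 250 g, with a steel body, paper band and black lid; this point is its centre, 20 mm above its underside
- mug: bystander: white mug, 82 mm across, 95 mm tall, handle on one side; origin under its centre
- sauce_jar: bystander: amber glass jar, 64 mm across, 120 mm tall; origin under its centre
- spatula: bystander: wooden-handled spatula lying flat, 280 mm long along its x axis; origin near its middle
- bowl: bystander: small steel bowl, 120 mm across, 50 mm high; origin under its centre
- water_bottle: bystander: bottle, 64 mm across, 200 mm tall; origin under its centre
Not all that is in view belongs to the job. Leave any green look-alike of the part that bears tin_center alone.

How it is judged:
By the outcome, as a careful person would: the job done as asked, in the order asked, and still so for the second after the job is handed in, with the robot touching nothing.
It also fails if it takes over 69 s, if anything falls off the work surface, if the arm or the gripper's body presses on something with over 40 N, if the wrist force passes 120 N, or if a joint passes its speed limit or range.

ROBOT

A 7-joint arm with a two-finger parallel gripper is mounted at the origin on the work surface. World frame = base frame: x ahead of the robot, y to its left, z up, the work surface at z = 0. Lengths are in m, angles in rad, forces in N, time in s.
With the tool pointing down it reaches from about 0.4 to 0.9 m from the base axis. Payload 5.5 kg.
Tool frame: the origin (TCP) lies midway between the tips of the shut fingers; the grasp point (between the pads) lies 19 mm behind it (manip.grip_depth is the distance from the TCP to the grasp point, in m); z points along the fingers, y is the line along which they close (so a half turn about z gives the same grasp; the last joint's range is limited). The gripper opens to 92 mm and grips with 3 to 60 N. Pads are 19 mm wide; open, the fingers measure 130 mm over their backs; the gripper's body (75 mm by 190 mm) begins 47 mm behind the grasp point.
Start: joints at [-0.999, 0.501, -0.427, 1.55, 0.221, 1.138, -0.21], TCP at [0.198, 0.619, 0.227] pointing down, gripper open.
Joint ranges: [-2.88, 2.88], [-0.31, 2.03], [-1.54, 1.56], [0.2, 2.42], [-1.41, 4.55], [0.19, 2.02], [-2.57, 2.57]. Speed limits (rad/s): [2.57, 2.57, 3.14, 3.14, 3.14, 3.14, 3.14].

INTERFACE

Orientations are given as a unit quaternion [x, y, z, w].
In Python, from bench import manip, effector, viewer gives the robot as it stands. Calls block until the motion is done:
- manip.move_pose(position, orientation): joint-space move of the TCP to a pose.
- manip.servo_line(position, ori=None, vel=0.15): straight line of the TCP; ori=None keeps the orientation; vel is the mean speed in m/s.
- manip.movej(angles): joint-space move.
- effector.open_jaws() and effector.close(f_grip=None): open the fingers fully, or close them until they stop; f_grip is the grip in N (None keeps the last).
- manip.sleep(seconds).
- manip.solve_ik(position, orientation): joint angles nearest the present ones, or None.
- viewer.get_image(name): name is "scene" or "top" or "wrist"; returns the picture (480x640x3 uint8, red, green, blue); there is no depth.
- viewer.get_calibration(name): a dict with "vfov" (degrees; the focal length in pixels is half the picture's height over the tangent of half this angle, whatever the lens; pixels are square), "cx", "cy" (the principal point, pixels), "eye" and "attitude" of the camera in the world. Camera axes: x right, y down, z forward; pixel columns grow to the right and rows downward; lengths in m; the calibration is good to about 2 mm. A picture is of the moment at which its call begins: read the wrist's pose just before it. get_calibration takes no time and is no camera call; for the wrist camera it gives the pose at the moment of the call.
A pose or a line that the arm cannot do raises manip.PlanningError and nothing moves.
- manip.hand_in(): hands the job in; it is judged then, once.
Readings, each from a call of its own:
- manip.current_clock(): time.
- manip.current_q(): joint angles.
- manip.current_joint_velocities(): joint speeds.
- manip.current_tau(): joint torques, N m.
- manip.current_tool_pos(): TCP position.
- manip.current_tcp_rot(): TCP orientation.
- manip.current_force(): force on the tool from outside, world axes, zero at the start.
- manip.current_wrist_torque(): the same for the moment, N m.
- manip.current_finger_gap(): finger opening in m.
- manip.current_gripper_force(): force on a finger pad.
Only numpy, scipy, OpenCV 4.12 (cv2) and the standard library are available. Lean on these libraries where they do the work, as an engineer would, in place of code of your own. Each camera call takes 0.05 s, during which the arm holds its last target. There are 200 camera calls.

## Working session

There is one attempt and no reset: what is moved stays moved. The work goes in short steps, each a Python script; the robot and the scene stay as the last script left them, time stands still between calls to the robot, and variables do not carry over. Pictures are saved under pics/ and viewed, at most 10 in all, crops included, and the job is handed in when it is done.

```bash
mkdir -p pics; ls
python3 - <<'E'
from bench import manip, effector, viewer
import cv2
for n in("scene","top","wrist"):
    c=viewer.get_calibration(n);print(n,c)
    im=viewer.get_image(n);cv2.imwrite(f"pics/{n}0.png",im[:,:,::-1])
print(manip.current_clock(),manip.current_tcp_rot())
E
```

```text
pics
scene {'vfov': 46.76870285750274, 'cx': 322.80309865738394, 'cy': 237.78333346373572, 'eye': array([1.27396966, 0.19241182, 1.16587205]), 'attitude': array([ 0.57750947,  0.75869023, -0.23872295, -0.1840742 ])}
top {'vfov': 55.58651936309227, 'cx': 309.4867310802913, 'cy': 243.96497529990148, 'eye': array([ 0.38568247, -0.01426376,  1.0234041 ]), 'attitude': array([-0.69909272,  0.70971407, -0.05457342,  0.06780151])}
wrist {'vfov': 68.54153923720263, 'cx': 325.5069754176442, 'cy': 237.6882777758875, 'eye': array([0.12373252, 0.6418474 , 0.38427926]), 'attitude': array([0.79858151, 0.58416698, 0.08504467, 0.11740493])}
0.15 [ 1.53781265e-01  9.88104646e-01 -7.14986070e-04 -1.40495793e-04]
```

View pics/top0.png

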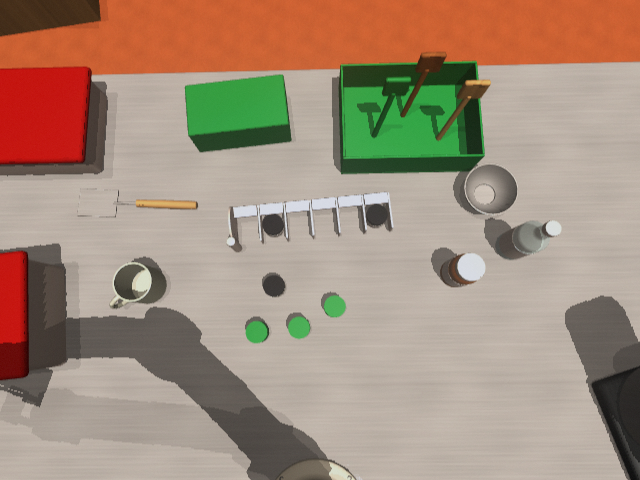

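View pics/scene0.png

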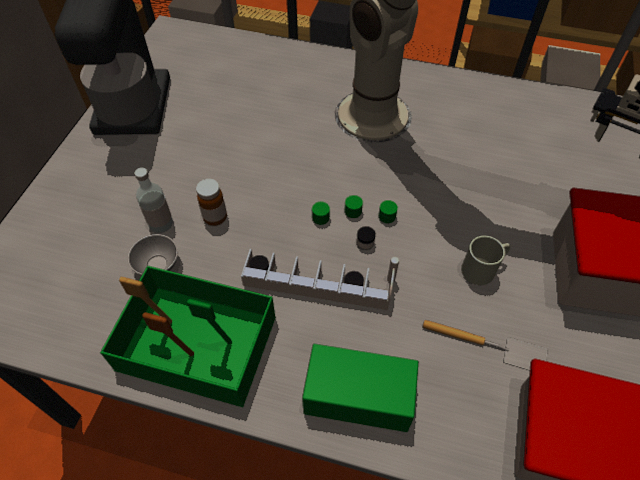

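Top view: the tall end, with its post at about (231,240), is at the rack's left. The stored tins are at (273,224) in gap 2 and (376,214) in gap 6. Loose-tin candidates are the black lid at (274,285) and three green-lidded look-alikes at (257,331), (299,327) and (334,306). The black-lidded one fits the description. I'll check it in an enlarged crop and measure.

```bash
cat > h.py <<'E'
import numpy as np, cv2
from scipy.spatial.transform import Rotation as R
def cast(c,uv,z):
    uv=np.atleast_2d(uv).astype(float); f=240/np.tan(np.radians(c['vfov'])/2)
    d=np.c_[(uv[:,0]-c['cx'])/f,(uv[:,1]-c['cy'])/f,np.ones(len(uv))]
    d=R.from_quat(c['attitude']).apply(d); e=np.asarray(c['eye'])
    return e+d*((z-e[2])/d[:,2])[:,None]
def proj(c,p):
    f=240/np.tan(np.radians(c['vfov'])/2)
    q=R.from_quat(c['attitude']).inv().apply(np.atleast_2d(p)-c['eye'])
    return np.c_[q[:,0]/q[:,2]*f+c['cx'],q[:,1]/q[:,2]*f+c['cy']]
def blobs(m,amin):
    n,l,s,c=cv2.connectedComponentsWithStats(m.astype(np.uint8))
    return [(l==i,s[i],c[i]) for i in range(1,n) if s[i,4]>=amin]
E
python3 - <<'E'
from h import *
from bench import viewer
c=viewer.get_calibration("top"); im=cv2.imread("pics/top0.png"); 
x0,y0,x1,y1=215,180,415,345
hsv=cv2.cvtColor(im,cv2.COLOR_BGR2HSV)
roi=np.zeros(im.shape[:2],bool);roi[y0:y1,x0:x1]=1
V=im.max(2)
for l,s,k in blobs((V<60)&roi,60): print("dark",s,k.round(1),cast(c,k,.04).round(4))
m=(im[:,:,0].astype(int)-im[:,:,2]>8)&(im[:,:,0]>185)&roi
for l,s,k in blobs(m,60):
    r=cv2.minAreaRect(np.argwhere(l)[:,::-1].astype(np.float32)); b=cv2.boxPoints(r)
    print("white",s,k.round(1),r,"\n",cast(c,b,.05).round(4))
big=cv2.resize(im[y0:y1,x0:x1],None,fx=3.6,fy=3.6,interpolation=cv2.INTER_CUBIC)
cv2.imwrite("pics/crop1.png",big)
print(im[210,300],im[207,300],im[203,350],im[250,300])
E
```

```text
white [364 193  29  34 247] [377.5 199.5] ((378.0892333984375, 210.18402099609375), (34.964691162109375, 24.531330108642578), 82.56858825683594) 
 [[ 0.6652 -0.1182  0.05  ]
 [ 0.6714 -0.172   0.05  ]
 [ 0.593  -0.1785  0.05  ]
 [ 0.5869 -0.1254  0.05  ]]
white [338 195  29  34 254] [351.7 202.2] ((351.8692321777344, 212.45387268066406), (34.35761642456055, 24.682910919189453), 82.87498474121094) 
 [[ 0.6606 -0.0604  0.05  ]
 [ 0.6665 -0.1146  0.05  ]
 [ 0.5895 -0.1213  0.05  ]
 [ 0.5836 -0.0678  0.05  ]]
white [312 198  28  34 249] [325.3 204.7] ((325.5818786621094, 215.1962432861328), (34.52658462524414, 24.82876205444336), 83.2901611328125) 
 [[ 0.6558 -0.0023  0.05  ]
 [ 0.6614 -0.0569  0.05  ]
 [ 0.584  -0.0638  0.05  ]
 [ 0.5785 -0.01    0.05  ]]
white [286 201  23  11 209] [297.  205.7] ((296.9703369140625, 205.70297241210938), (8.95533561706543, 22.885854721069336), 84.2894058227539) 
 [[0.6503 0.0554 0.05  ]
 [0.6546 0.005  0.05  ]
 [0.6343 0.0033 0.05  ]
 [0.6301 0.0535 0.05  ]]
white [260 203  23  11 207] [270.9 208.3] ((270.9344787597656, 208.2787322998047), (9.053573608398438, 22.633935928344727), 84.80557250976562) 
 [[0.6459 0.1127 0.05  ]
 [0.6497 0.0628 0.05  ]
 [0.6291 0.061  0.05  ]
 [0.6254 0.1107 0.05  ]]
white [234 206  23  11 195] [245.  210.9] ((244.89109802246094, 210.910888671875), (8.756326675415039, 22.089824676513672), 84.2894058227539) 
 [[0.6405 0.1697 0.05  ]
 [0.6446 0.1211 0.05  ]
 [0.6248 0.119  0.05  ]
 [0.6207 0.1675 0.05  ]]
[210 202 203] [229 220 216] [228 218 215] [168 178 188]
```

View pics/crop1.png

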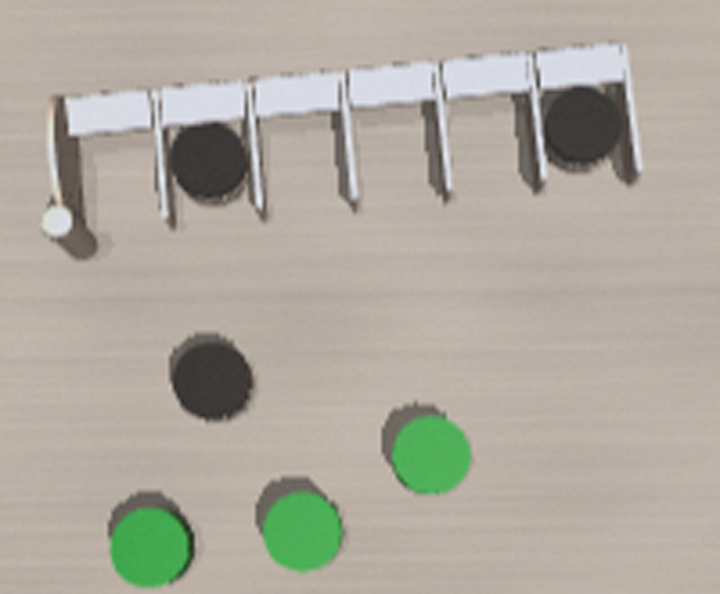

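The crop confirms it: the one loose black-lidded tin is at crop (212,380), which is top-view (274,285), and the other three are green. The tall end with its post is at crop (57,222). The rail plates run left to right as a, b and c, so the third gap lies at crop x≈255–350.

Run:
```python
from h import *
from bench import viewer
c=viewer.get_calibration("top"); s=viewer.get_calibration("scene")
im=cv2.imread("pics/top0.png"); V=im.max(2); roi=np.zeros(V.shape,bool);roi[180:345,215:415]=1
for l,st,k in blobs((V<75)&roi,100): print("dark",st,k.round(1),cast(c,k,.04).round(4))
g=(im[:,:,1].astype(int)-im[:,:,2]>50)&roi
for l,st,k in blobs(g,100): print("green",st,cast(c,k,.04).round(4))
m=(im[:,:,0].astype(int)-im[:,:,2]>8)&(im[:,:,0]>185)&roi
m=cv2.morphologyEx(m.astype(np.uint8),cv2.MORPH_OPEN,np.ones((6,6)))
P=[]
for l,st,k in blobs(m,60): P.append(cast(c,k,.05)[0]); print("rail",st,k.round(1),P[-1].round(4))
P=np.array(sorted(P,key=lambda p:-p[1]))
if len(P)==6:
    yl=np.array([145,87,29,-29,-87,-145])/1e3
    d=np.polyfit(yl,P[:,:2],1); print("axis",d[0],np.linalg.norm(d[0]),"mid",d[1])
    u=d[0]/np.linalg.norm(d[0]); back=np.array([u[1],-u[0]]); print("origin",d[1]-.028*back,"yaw",np.arctan2(back[1],back[0]))
    o=d[1]-.028*back
    post=np.r_[o+.174*u-.044*back,.09]; print("post proj",proj(c,post),proj(s,post), "world",post)
im=cv2.imread("pics/scene0.png");V=im.max(2);roi=np.zeros(V.shape,bool);roi[225:255,350:385]=1
for l,st,k in blobs((V<60)&roi,30): print("scene dark",st,k.round(1),cast(s,k,.04).round(4))
```

```text
dark [366 204  22  22 365] [376.4 214.5] [[ 0.6217 -0.1457  0.04  ]]
dark [262 214  22  21 347] [272.5 224.3] [[0.6035 0.0844 0.04  ]]
dark [263 275  22  21 353] [273.5 285.4] [[0.4684 0.082  0.04  ]]
green [324 295  22  22 365] [[ 0.4225 -0.0484  0.04  ]]
green [288 317  22  22 374] [[0.3787 0.0286 0.04  ]]
green [246 321  22  22 382] [[0.3707 0.1192 0.04  ]]
rail [366 194  22  11 203] [376.4 198.9] [ 0.6545 -0.1458  0.05  ]
rail [340 197  22  10 200] [350.5 201.5] [ 0.6496 -0.0887  0.05  ]
rail [313 199  23  11 209] [324.1 204. ] [ 0.6451 -0.0306  0.05  ]
rail [287 202  23  10 205] [298.2 206.6] [0.6401 0.0267 0.05  ]
rail [261 205  23  10 203] [271.8 209.4] [0.6349 0.0849 0.05  ]
rail [238 207  19  10 165] [247.2 211.8] [0.6306 0.1391 0.05  ]
axis [-0.08304538  0.98664741] 0.9901361788023479 mid [ 0.64247155 -0.0023907 ]
origin [ 0.61457021 -0.00473913] yaw 0.08397132930681407
post proj [[231.58606301 241.99634011]] [[392.04537283 257.89665642]] world [0.5561314  0.16495738 0.09      ]
scene dark [357 227  18  26 378] [365.4 238.5] [[0.4841 0.0888 0.04  ]]
```

```bash
cat >> h.py <<'E'
O=np.array([.6168,-.0019]); YAW=.0833
def setpose(o,y):
    global O,YAW; O=np.array(o);YAW=y
def W(t,y,z):
    b=np.array([np.cos(YAW),np.sin(YAW)]);u=np.array([-b[1],b[0]])
    return np.r_[O+t*b+y*u,z]
def L(p):
    b=np.array([np.cos(YAW),np.sin(YAW)]);u=np.array([-b[1],b[0]]); d=np.asarray(p)[:2]-O
    return np.array([d@b,d@u])
def quat(s=1):   # tool down, closing line along rack y
    b=np.array([np.cos(YAW),np.sin(YAW),0]);u=np.array([-b[1],b[0],0]);z=np.array([0,0,-1.]);y=s*u
    return R.from_matrix(np.c_[np.cross(y,z),y,z]).as_quat()
E
python3 - <<'E'
from h import *
from bench import manip,effector,viewer
lo=np.array([-2.88,-.31,-1.54,.2,-1.41,.19,-2.57]);hi=np.array([2.88,2.03,1.56,2.42,4.55,2.02,2.57])
best=None
for s in(1,-1):
    qs=[manip.solve_ik(W(*a),quat(s)) for a in [(.028,.148,.16),(.028,.03,.05),(-.14,.15,.012),(-.19,.03,.012),(-.02,.03,.012)]]
    for q in qs: print(s,None if q is None else np.round(np.minimum(q-lo,hi-q).min(),2), None if q is None else np.round(q,2))
effector.close(5)
s=1 if manip.solve_ik(W(.028,.148,.2),quat(1)) is not None else -1
qa=manip.solve_ik(W(.028,.148,.2),quat(1));qb=manip.solve_ik(W(.028,.148,.2),quat(-1));q0=manip.current_q()
s=min([(abs(q-q0).max(),k) for q,k in((qa,1),(qb,-1)) if q is not None])[1];print("s",s)
manip.move_pose(W(-.06,.12,.24),quat(s)) 
im=viewer.get_image("wrist");c=viewer.get_calibration("wrist")
cv2.imwrite("pics/w1.png",im[:,:,::-1]);np.save("w1.npy",c,allow_pickle=True)
print(manip.current_clock(),manip.current_tool_pos(),manip.current_finger_gap(),manip.current_force())
E
```

```text
1 0.8 [-0.08  0.55 -0.27  1.62  0.16  1.    1.26]
1 0.61 [ 0.08  0.67 -0.23  1.69  0.2   0.8   1.41]
1 0.32 [-0.11  0.54 -0.28  2.1   0.28  0.54  1.07]
1 0.18 [ 0.08  0.46 -0.2   2.24  0.2   0.46  1.37]
1 0.49 [ 0.09  0.67 -0.24  1.83  0.23  0.68  1.37]
-1 0.79 [-0.45  0.54  0.24  1.63 -0.15  0.99 -1.64]
-1 0.6 [-0.28  0.67  0.27  1.71 -0.24  0.79 -1.39]
-1 0.31 [-0.49  0.53  0.18  2.11 -0.19  0.52 -1.66]
-1 0.17 [-0.38  0.48  0.33  2.25 -0.34  0.46 -1.26]
-1 0.47 [-0.27  0.66  0.23  1.84 -0.23  0.66 -1.38]
s -1
3.8333 [0.5468242  0.1140311  0.23985424] 0.0004809639380310301 [-1.40520587 -0.34942382  1.27376742]
```

View pics/w1.png

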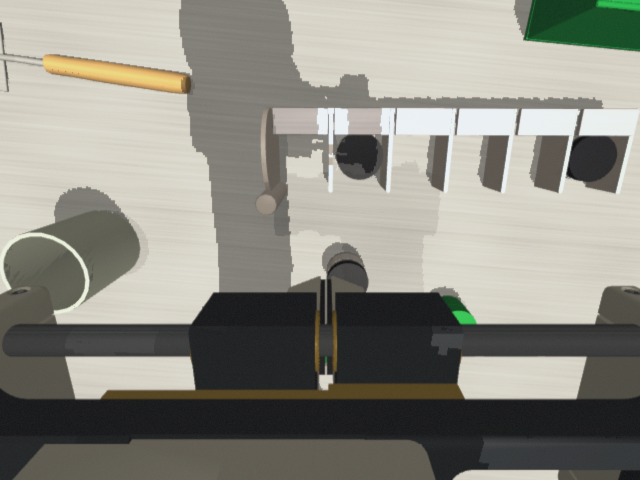

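The wrist view looks along the rack. The rails span rows 108–135, with seams at columns ≈331, 393, 456 and 518. The tall panel is at column 268, the post top at (266,203) and the loose tin at (347,275). I'll use these to check the rack pose.

Run:
```python
from h import *
c=np.load("w1.npy",allow_pickle=True).item(); im=cv2.imread("pics/w1.png");g=im.min(2).astype(int)
row=g[112:132].mean(0); print("row",[(x,int(row[x])) for x in range(385,400)],[(x,int(row[x])) for x in range(450,462)],[(x,int(row[x])) for x in range(511,523)])
for x in(420,490,545,610): 
    col=g[:,x-8:x+8].mean(1); d=np.diff(col); b=100+np.argmax(d[100:118]); f=126+np.argmin(d[126:145]); 
    print("rail edges",x,b,f,[L(p).round(4) for p in cast(c,[[x,b+.5],[x,f+.5]],.05)])
for u in(331,393,456,518,576): print(u,L(cast(c,[u,121],.05)[0]).round(4))
print("post",L(cast(c,[266,203],.09)[0]).round(4), "expect rails c seam proj",proj(c,[W(.028,y,.05) for y in(.116,.058,0,-.058,-.116)]).round(1).tolist())
```

```text
row [(385, 235), (386, 235), (387, 235), (388, 233), (389, 217), (390, 233), (391, 235), (392, 235), (393, 227), (394, 162), (395, 120), (396, 196), (397, 233), (398, 235), (399, 235)] [(450, 233), (451, 232), (452, 233), (453, 233), (454, 215), (455, 145), (456, 104), (457, 135), (458, 199), (459, 232), (460, 235), (461, 235)] [(511, 234), (512, 234), (513, 233), (514, 225), (515, 199), (516, 138), (517, 99), (518, 106), (519, 151), (520, 199), (521, 230), (522, 234)]
rail edges 420 107 134 [array([0.04  , 0.0334]), array([0.0159, 0.0315])]
rail edges 490 108 134 [array([ 0.0393, -0.0317]), array([ 0.0161, -0.0349])]
rail edges 545 108 134 [array([ 0.0395, -0.0829]), array([ 0.0163, -0.0871])]
rail edges 610 108 135 [array([ 0.0397, -0.1433]), array([ 0.0156, -0.1489])]
331 [0.0278 0.116 ]
393 [0.028  0.0578]
456 [ 0.0282 -0.0014]
518 [ 0.0284 -0.0595]
576 [ 0.0285 -0.114 ]
post [-0.0427  0.1737] expect rails c seam proj [[331.0, 120.7], [392.8, 121.0], [454.5, 121.2], [516.3, 121.4], [578.0, 121.6]]
```

The pose agrees to about 1 mm. Next I'll locate the panel by touch, set down on rail a, and sweep.

```bash
cat > sweep.py <<'E'
from h import *
from bench import manip,effector,viewer
q=quat(-1)
b=R.from_euler('z',YAW)
def F(): return b.inv().apply(manip.current_force()) # rack axes
manip.servo_line(W(.028,.142,.13),q,vel=.2)
manip.servo_line(W(.028,.142,.066),q,vel=.1); manip.sleep(.15)
f0=F(); print("f0",f0.round(2)); y=.142
while y<.166:
    y+=.0015; manip.servo_line(W(.028,y,.066),q,vel=.04); f=F()-f0
    if abs(f[1])>2: break
print("panel touch y",round(y,4),f.round(2))
y-=.002; manip.servo_line(W(.028,y,.066),q,vel=.04)
z=.066;manip.servo_line(W(.028,y,.053),q,vel=.05);z=.053;manip.sleep(.1);f0=F()
while z>.044:
    z-=.0005; manip.servo_line(W(.028,y,z),q,vel=.03); f=F()-f0
    if f[2]>4: break
print("rail touch",round(y,4),round(z,4),f.round(2),manip.current_tool_pos()[2])
assert f[2]>4
while y>.031:
    y=max(.030,y-.006); 
    manip.servo_line(W(.028,y,z),q,vel=.04); f=F()-f0
    if f[2]<4: z-=.0004
    elif f[2]>10: z+=.0004
    print(round(y,3),round(z,4),f.round(1))
manip.sleep(.2)
manip.servo_line(W(.028,y,z+.05),q,vel=.12)
print(manip.current_clock(),F()-f0)
E
python3 sweep.py
```

```text
f0 [-0.39 -0.29 -0.25]
panel touch y 0.157 [ 0.52 -2.97  0.9 ]
rail touch 0.155 0.05 [ 0.36 -1.5   5.34] 0.05040257160975665
0.149 0.05 [0.8 4.  5.7]
0.143 0.05 [0.8 3.3 7.1]
0.137 0.05 [0.1 3.7 5.2]
0.131 0.05 [-0.3  4.   6.3]
0.125 0.05 [1.1 3.4 7. ]
0.119 0.05 [0.2 4.5 6. ]
0.113 0.05 [0.5 4.7 6.2]
0.107 0.05 [1.3 4.5 6.7]
0.101 0.05 [-0.1  4.3  6.2]
0.095 0.05 [0.3 4.8 7. ]
0.089 0.05 [0.3 4.2 6.2]
0.083 0.05 [0.1 4.2 7.2]
0.077 0.05 [0.1 4.8 5.7]
0.071 0.05 [-0.5  4.   7.2]
0.065 0.05 [-0.2  4.8  7.2]
0.059 0.05 [0.6 4.3 5.9]
0.053 0.05 [0.3 4.2 6.7]
0.047 0.05 [0.5 4.5 6.4]
0.041 0.05 [0.4 5.  7. ]
0.035 0.05 [0.1 4.9 6.5]
0.03 0.05 [0.7 3.9 6.7]
17.4417 [-0.31215368  1.55824504  0.32061297]
```

```bash
cat > push1.py <<'E'
from h import *
from bench import manip,viewer
q=quat(-1); T=L([.4684,.082]); print("tin local",T); t=T[0]
manip.servo_line(W(.028,.03,.13),q,vel=.2)
manip.move_pose(W(t,.155,.13),q)
manip.servo_line(W(t,.155,.012),q,vel=.12); manip.sleep(.1); f0=manip.current_force()
for y,v in((.138,.06),(.125,.03),(.1,.05),(.08,.05),(.0675,.03)):
    manip.servo_line(W(t,y,.012),q,vel=v); print(y,(manip.current_force()-f0).round(1))
manip.servo_line(W(t,.085,.012),q,vel=.08)
manip.servo_line(W(t,.11,.10),q,vel=.2)
im=viewer.get_image("top");cv2.imwrite("pics/t2.png",im[:,:,::-1])
im=viewer.get_image("wrist");np.save("w2.npy",viewer.get_calibration("wrist"),allow_pickle=True);cv2.imwrite("pics/w2.png",im[:,:,::-1])
print(manip.current_clock())
t2=cv2.imread("pics/t2.png"); w2=cv2.imread("pics/w2.png")
cv2.imwrite("pics/both2.png",np.hstack([cv2.resize(t2[170:350,200:420],(440,360)),cv2.resize(w2,(360,270)).copy() if 0 else cv2.copyMakeBorder(cv2.resize(w2,(360,270)),0,90,0,0,cv2.BORDER_CONSTANT)]))
E
python3 push1.py
```

```text
tin local [-0.14090464  0.09595651]
0.138 [-0.5  0.9 -0.6]
0.125 [-0.6  0.3 -0.8]
0.1 [-0.6  0.7 -0. ]
0.08 [-1.3  0.5  0.6]
0.0675 [-0.9 -0.4 -0.8]
23.6833
```

View pics/both2.png

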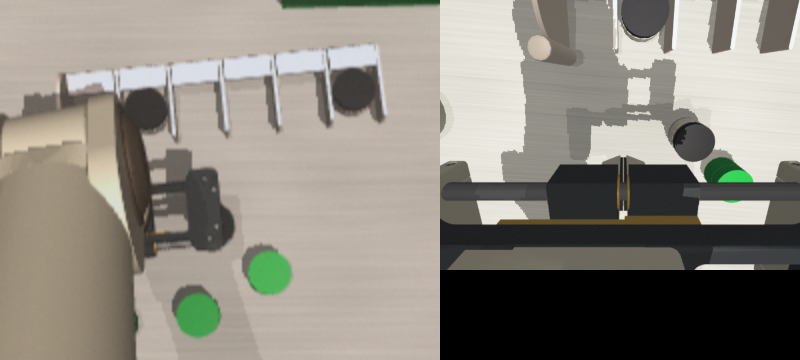

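The tin slid sideways and stands upright at wrist (≈450,252), with the green one clear of it at (≈520,310). I'll measure its lid.

Run:
```python
from h import *
c=np.load("w2.npy",allow_pickle=True).item(); im=cv2.imread("pics/w2.png")
x0,y0=400,200;a=im[y0:300,x0:500]
cv2.imwrite("pics/c2.png",cv2.resize(a,None,fx=5,fy=5,interpolation=cv2.INTER_CUBIC))
m=(im.max(2)<85);roi=np.zeros(m.shape,bool);roi[205:290,405:496]=1
for l,st,k in blobs(m&roi,100):
    p=np.argwhere(l)[:,::-1].astype(np.int32); (u,v),r=cv2.minEnclosingCircle(p)
    print(st,k,(u,v),r,L(cast(c,[u,v],.04)[0]),L(cast(c,k,.04)[0]))
    f=240/np.tan(np.radians(c['vfov'])/2);print("exp r",.023*f/(c['eye'][2]-.04))
```

```text
[ 413  217   75   70 4033] [450.45177287 251.36969998] (450.3040466308594, 250.0) 37.35773468017578 [-0.13791333  0.02728478] [-0.13885514  0.0270919 ]
exp r 37.33916829284848
[478 281  18   9 107] [488.75700935 285.92523364] (486.5, 285.0) 9.394247055053711 [-0.16270572  0.00045411] [-0.16338231 -0.00115116]
exp r 37.33916829284848
```

View pics/c2.png

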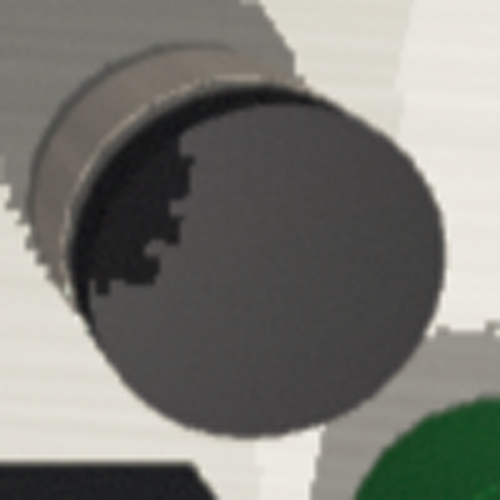

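Only the lid's top face counts (crop centre ≈(267,270)), so the tin is at local (−0.140, +0.026), about 3 mm short of the gap's centre line. I'll push forward with a slight drift to +y and check before it enters.

```bash
cat > push2.py <<'E'
from h import *
from bench import manip,viewer
q=quat(-1)
manip.servo_line(W(-.141,.11,.12),q,vel=.2)
manip.servo_line(W(-.183,.026,.12),q,vel=.2)
manip.servo_line(W(-.183,.026,.012),q,vel=.12); manip.sleep(.1); f0=manip.current_force()
manip.servo_line(W(-.172,.026,.012),q,vel=.04)
manip.servo_line(W(-.110,.029,.012),q,vel=.05); print((manip.current_force()-f0).round(1))
manip.servo_line(W(-.125,.029,.012),q,vel=.1)
manip.servo_line(W(-.16,.029,.09),q,vel=.2)
im=viewer.get_image("wrist");np.save("w3.npy",viewer.get_calibration("wrist"),allow_pickle=True);cv2.imwrite("pics/w3.png",im[:,:,::-1])
print(manip.current_clock(),manip.current_tool_pos())
c=viewer.get_calibration("wrist"); print("expect tin",proj(c,[W(-.0775,.029,.04)]))
for l,st,k in blobs(im.max(2)<85,600): print(st,k,L(cast(c,k,.04)[0]))
E
python3 push2.py
```

```text
[-0.2  0.7  0.4]
28.4417 [0.45539947 0.01390598 0.08952374]
expect tin [[324.83519527 124.37265366]]
[ 172    0   86   33 1984] [217.24294355  12.78528226] [-0.02255977  0.0847389 ]
[612   0  28  35 832] [627.23557692  16.37019231] [-0.02395893 -0.1278596 ]
[ 286   79   79   86 4291] [319.40619902 121.04404568] [-0.07572575  0.03204665]
[  334   265   306   119 17638] [445.89023699 335.70387799] [-0.21270041 -0.05248504]
[ 319  280   14   94 1118] [325.57513417 329.14221825] [-0.20782496  0.02841986]
[    2   292   316    98 18137] [201.14423554 340.5541159 ] [-0.21667238  0.11247979]
[    0   388   640    92 34782] [347.2655684  427.31478926] [-0.28943898  0.01237839]
```

View pics/w3.png

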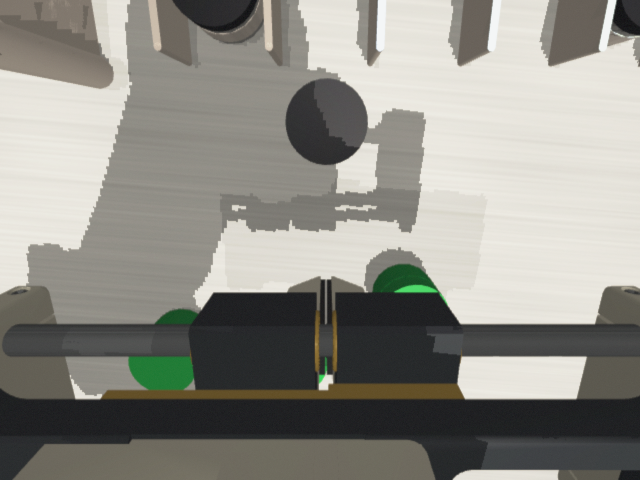

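The tin's lid is centred at (326.5,121.5), about 1 mm off the gap's centre line, with the divider fronts at (268,45) and (375,60). I'll push it home until it meets the wall.

```bash
cat > push3.py <<'E'
from h import *
from bench import manip,viewer
q=quat(-1)
manip.servo_line(W(-.13,.029,.03),q,vel=.15)
manip.servo_line(W(-.125,.029,.012),q,vel=.08); manip.sleep(.1); f0=manip.current_force()
t=-.125
while t<-.012:
    t+=.005 if t<-.035 else .0015
    manip.servo_line(W(t,.029+.0008*min(1,(t+.125)/.05),.012),q,vel=.04 if t<-.03 else .02); f=manip.current_force()-f0
    if abs(f[0])>7 or np.linalg.norm(f[:2])>9: break
print("stop",t,f.round(1),L(manip.current_tool_pos()))
manip.sleep(.2);print((manip.current_force()-f0).round(1))
manip.servo_line(W(-.09,.029,.012),q,vel=.1)
manip.servo_line(W(-.10,.029,.12),q,vel=.2)
im=viewer.get_image("wrist");np.save("w4.npy",viewer.get_calibration("wrist"),allow_pickle=True);cv2.imwrite("pics/w4.png",im[:,:,::-1])
im=viewer.get_image("scene");cv2.imwrite("pics/s4.png",im[:,:,::-1])
print(manip.current_clock())
E
python3 push3.py
```

```text
stop -0.018499999999999947 [-11.5  -0.1   9.7] [-0.02198751  0.02979642]
[-11.2  -0.5   9.3]
39.0833
```

View pics/w4.png

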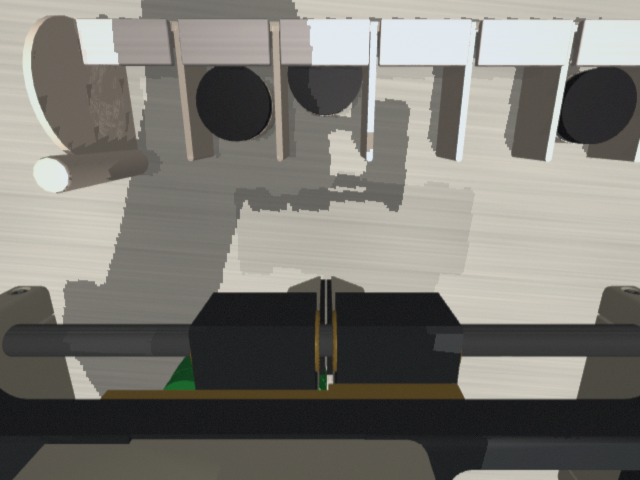

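The tin sits in the third gap, its lid's front edge at about (324,116) and the rear under the rail. The stored tins at (233,103) and (598,105) look unmoved. Numeric check next.

Run:
```python
from h import *
c=np.load("w4.npy",allow_pickle=True).item();g=cv2.imread("pics/w4.png").max(2).astype(int)
print([(r,g[r,318:330].mean().round()) for r in range(106,124)])
for v in(115,116,117): print(v,L(cast(c,[324,v],.04)[0]))
print("expected home front edge px",proj(c,[W(-.011,.029,.04)]), "stored",[L(cast(c,p,.04)[0]) for p in([233,103],[598,105])], L([.6035,.0844]),L([.6217,-.1457]))
```

```text
[(106, np.float64(67.0)), (107, np.float64(65.0)), (108, np.float64(65.0)), (109, np.float64(66.0)), (110, np.float64(66.0)), (111, np.float64(66.0)), (112, np.float64(65.0)), (113, np.float64(65.0)), (114, np.float64(67.0)), (115, np.float64(118.0)), (116, np.float64(112.0)), (117, np.float64(118.0)), (118, np.float64(122.0)), (119, np.float64(121.0)), (120, np.float64(121.0)), (121, np.float64(123.0)), (122, np.float64(122.0)), (123, np.float64(120.0))]
115 [-0.01263157  0.02954891]
116 [-0.0132336  0.029549 ]
117 [-0.01383656  0.02954908]
expected home front edge px [[324.863938   112.28306606]] stored [array([-0.00554091,  0.08693559]), array([-0.0064761 , -0.14345385])] [-0.0060734   0.08710737] [-0.00708168 -0.14370908]
```

The stop matches home to about 1 mm, which is near the calibration error. A second, firmer nudge will show whether it is seated.

```bash
cat > push4.py <<'E'
from h import *
from bench import manip,viewer
q=quat(-1)
manip.servo_line(W(-.09,.0295,.014),q,vel=.2)
manip.servo_line(W(-.035,.0295,.014),q,vel=.08); manip.sleep(.1); f0=manip.current_force(); t=-.03
while t<-.008:
    t+=.001; manip.servo_line(W(t,.0295,.014),q,vel=.02); f=manip.current_force()-f0
    if t>-.0255: print(round(t,4),f.round(1),L(manip.current_tool_pos()).round(4),manip.current_tool_pos()[2].round(4))
    if np.linalg.norm(f)>22: break
manip.servo_line(W(-.09,.0295,.014),q,vel=.1)
manip.servo_line(W(-.10,.0295,.12),q,vel=.2)
im=viewer.get_image("wrist");c=viewer.get_calibration("wrist");cv2.imwrite("pics/w5.png",im[:,:,::-1])
g=im.max(2).astype(int);u=proj(c,[W(-.011,.029,.04)])[0];k=int(u[0]);col=g[:,k-5:k+6].mean(1)
v=100+np.argmax(np.diff(col[100:125]))+.5
k2=int(proj(c,[W(.016,-.03,.05)])[0,0]);d=im.min(2)[:,k2-5:k2+6].astype(int).mean(1);v2=55+np.argmin(np.diff(d[55:75]))+.5
print("lid edge",v,L(cast(c,[k,v+.0],.04)[0]),"rail front edge (0.016)",v2,L(cast(c,[k2,v2],.05)[0]))
manip.sleep(.1);print(manip.current_clock(),manip.current_force())
E
python3 push4.py
```

```text
-0.025 [-1.   0.2 -0.1] [-0.0249  0.0295] 0.014
-0.024 [ 0.6 -0.2  0.2] [-0.0239  0.0295] 0.014
-0.023 [-0.3 -0.5  0.6] [-0.0229  0.0295] 0.014
-0.022 [-0.8 -0.3 -0.1] [-0.0222  0.0295] 0.0139
-0.021 [-5.1 -0.5  3.8] [-0.022   0.0295] 0.0138
-0.02 [-6.2  0.1  5.2] [-0.022   0.0295] 0.0137
-0.019 [-8.7 -1.8  7.8] [-0.022   0.0295] 0.0136
-0.018 [-11.5  -0.7  10. ] [-0.022   0.0295] 0.0135
-0.017 [-14.2  -1.6  11.5] [-0.022   0.0295] 0.0134
-0.016 [-16.8  -0.7  13.6] [-0.022   0.0296] 0.0133
-0.015 [-17.3  -2.2  16.5] [-0.022   0.0296] 0.0132
lid edge 114.5 [-0.01228226  0.02940782] rail front edge (0.016) 64.5 [ 0.01506444 -0.02985714]
46.3917 [-0.27340754  0.42518053  0.43584624]
```

The stop is rigid at the same point, and the lid edge comes to −0.0113 once corrected by the rail edge, against −0.011 expected. The tin is home.

Run:
```python
from h import *
from bench import manip
manip.servo_line(W(-.14,.03,.24),quat(-1),vel=.2)
manip.sleep(.3);print(manip.current_clock());print(manip.hand_in())
```

```text
47.475
the job is handed in; nothing more can be done
None
```

The fingertip ran the rail from the tall end over the first and second gaps and stopped on the third; the tin was then pushed home against the back wall, the arm moved clear, and the job was handed in at 47.5 s of the 69 s allowed.

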